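# Clamp the socket carrier in the rewiring fixture

### The job

Slide the carrier with the white socket box onto the fixture's dovetail rail from its open end, all the way to the stop, and let go of it. Then swing the folded crank handle up until it latches upright, and only then turn the wheel clockwise with it to its stop, so that the jaw clamps the carrier; leave the handle up and do not shift the other things on the desk.

Things in the scene. Friction and masses are not known exactly. Their poses are not given: they have to be found in the camera images.
- fixture: Clamping fixture fixed to the desk (place and yaw vary). Origin on the desk, on the rail's centre plane, at the stop; x across the rail, y along it, z up; fixture mm below. Dark base plate x -78 to 88, y -125 to 165, 20 high. Blue gearbox x -70 to 80, y 0 to 160, top z 75: its front face (y = 0) is the stop; it carries the level handwheel. Nothing else stands beside the rail except the jaw.
- rail_mouth (a point): Centre of the top of the aluminium dovetail rail at its open end, fixture (0, -117, 36) mm. The rail runs from here along +y to the stop, wider at its top, full top width 46, top at z = 36; its first 22 mm taper to 35 wide and 2.5 lower at the mouth. A carrier is slid on here, moving in the fixture's +y.
- carrier: Loose dovetail carrier (about 0.25 kg) with a WHITE socket box, standing on the desk. Origin at centre of its underside; y along its channel, x across. Aluminium base 72 (x) x 70 (y) x 26 mm; channel 14 deep, open below and at both ends. White box 46 (x) x 60 (y), z 26 to 66: grip this. It may go on either way round.
- rail_stop (a point): Where the carrier's origin lies when it is home: fixture (0, -35, 22) mm, resting on the rail top against the stop. The channel has 2.5 mm play each side of the rail; held up to 3 mm higher, the carrier still slides on freely.
- spare: The same carrier with a BLUE box: not wanted, leave it where it stands. The two may stand in each other's places.
- wheel_axis (a point): Point on the wheel's vertical axis at the height of the handle's fold hinge, fixture (0, 85, 114) mm. Aluminium disc, diameter 124, top at z = 90. Two fixed steel fork cheeks, 7 to 31 mm from the axis on its +y side, x -14 to 14, top at z = 127, stand one each side of the folded stem.
- hinge (a point): Fold hinge of the crank handle, on the wheel 50 mm from its axis; with wheel = 0 at fixture (0, 135, 114) mm. Folded, the handle lies level from here across the wheel towards the rail (fixture -y at wheel = 0). Upright, it stands over the hinge, and turning the wheel takes it round a circle of radius 50 mm.
- grip (a point): Centre of the crank handle's red sleeve, diameter 24, length 44 mm, which spins freely on the handle: the place to pinch. It lies 65 mm from the hinge, so at z = 114 folded (sleeve 12 mm clear of the wheel) and z = 179 upright. Its y axis lies along the sleeve and points to the hinge.
- handle (a joint): Fold angle, rad: 0 folded flat, 1.57 upright against its stop; starts 0 to 0.3. Swings in the upright plane through wheel axis and hinge; stays where left. A sprung ball resists from about 1.05 (some 6 N at the sleeve); past 1.32 it snaps on to 1.57: latched (above 1.45). Below about 0.7 its stem lies in the fork and locks the wheel.
- wheel (a joint): Wheel angle, rad: about 0 at the start, growing CLOCKWISE seen from above, hard stop at 5.2 (about 300 degrees). About 2 to 3 N at the handle turn it; it stays where left. The jaw advances 2.5 mm per rad; its pad meets the carrier at about 3 to 4 rad and springs press it on from there to the stop.
- pad: Sprung black rubber pad of the brass jaw on the rail's +x side, 10 x 42 x 18 mm; origin at the centre of the face that meets the carrier, fixture (43, -36, 36) mm at the start; moves to fixture -x as the wheel turns. Jaw and pad reach x = 76 and z = 46.
- faceplate_a: White socket faceplate, 75 x 118 x 10 mm, lying on the desk. Origin at its underside. Leave it alone.
- faceplate_b: Another white faceplate, the same. Origin at its underside. Leave it alone.
- pliers: Red-handled pliers, about 145 x 45 x 12 mm, lying at the left. Origin at its underside. Leave it alone.
- tape: Roll of green tape, diameter 60, height 18 mm, lying flat. Origin at its underside. Leave it alone.
- fuse_jar: Small clear jar with an orange cap, diameter 36, height 45 mm, standing among the carriers. Origin at its underside. Leave it alone.
- spray_can: Red can, diameter 52, height 130 mm, standing beyond the carriers. Origin at its underside. Leave it alone.
There are look-alikes about, which are no part of the job. What is shaped like the carrier but green, purple or yellow is not meant.

How it is judged:
By the outcome, as a careful person would: the job done as asked, in the order asked, and still so for the second after the job is handed in, with the robot touching nothing.
It also fails if it takes over 67 s, if anything falls off the work surface, if the arm or the gripper's body presses on something with over 40 N, if the wrist force passes 120 N, or if a joint passes its speed limit or range.

### The arm

A 6-joint arm with a two-finger parallel gripper is mounted at the origin on the work surface. World frame = base frame: x ahead of the robot, y to its left, z up, the work surface at z = 0. Lengths are in m, angles in degrees, forces in N, time in s.
With the tool pointing down it reaches from about 0.35 to 0.875 m from the base axis. Payload 4.2 kg.
Tool frame: the origin (TCP) lies midway between the tips of the shut fingers; the grasp point (between the pads) lies 19 mm behind it; z points along the fingers, y is the direction in which the jaws open and shut (so a half turn about z gives the same grasp; the last joint's range is limited). The gripper opens to 87 mm and grips with 3 to 60 N. Pads are 19 mm wide; open, the fingers measure 117 mm over their backs; the gripper's body (75 mm by 190 mm) begins 51 mm behind the grasp point.
Start: joints at [-54.74, 22.042, 0.453, 0, -68.411, -14.817], TCP at [0.218, -0.586, 0.223] pointing down, gripper open.
Joint ranges: [-179.83, 179.83], [-69.29, 118.12], [-61.27, 80.66], [-181.25, 117.63], [-171.15, -9.14], [-177.46, 177.46]. Speed limits (degrees/s): [159.86, 159.86, 180, 180, 180, 180].

### API

Orientations are given as a 3x3 rotation matrix whose columns are the frame's x, y, z axes.
In Python, from station import r gives the robot as it stands.
- The arm moves only by the tool play_rows, never from a script. Its argument "commands" is a list that holds one entry, the list of rows, each a list of 7 numbers: the shift along the world's x, y, z in m, then the turn, a rotation vector about the world's x, y, z in rad, then the closure, from 0 (fully open) to 1 (shut). A call has 1 to 5 rows; each row is the pose to reach, as a shift and turn from the pose commanded when the call began; what a row does not reach only later rows make up. A row lasts 1/10 s, in which the tool goes at most 50 mm and 8.59 degrees, less where a joint would pass 70% of its speed; a pose out of reach is approached as far as the arm can. A call with a gripper value outside its range is refused whole. The fingers move at their own pace and stop on an object; the grip force is fixed at half the most. Time passes only in rows, so rows that repeat a pose let the fingers close. It gives the time, the measured TCP pose, the force and the opening at its end, in the units of the state.
- r.sense(): the state, without advancing time (a new reading comes with each control period).
- r.capture(name): name is "side" or "top"; returns a dict with "image" (384x512x3 uint8, red, green, blue), "range_z" (384x512 float32, m along the optical axis (not along the pixel's ray), 0 where there is no reading), "intrinsics" (3x3 intrinsics, pixels), "extrinsics" (4x4, takes a point from camera to world coordinates). Camera axes: x right, y up, looking along -z (the intrinsics and any distortion apply to the point x, -y, -z); pixel columns grow to the right and rows downward; lengths in m; the calibration is good to about 2 mm. A picture is of the moment at which its call begins.
- r.finish_job(): hands the job in, once; it reports no verdict.
The state is a dict: "time_s": time; "joints": joint angles; "joint_velocities": joint speeds; "effort": joint torques, N m; "tcp_pos": TCP position; "ee_rot": TCP orientation; "wrist_force": force on the tool from outside, world axes, zero at the start; "moment": the same for the moment, N m; "gripper_width": opening from 0.0 (shut) to 1.0 (fully open).
Only numpy, scipy, OpenCV 4.12 (cv2) and the standard library are available. Lean on these libraries where they do the work, as an engineer would, in place of code of your own. Each camera call takes 0.05 s, during which the arm holds its last target. There are 200 camera calls.

## Working session

There is one attempt and no reset: what is moved stays moved. The work goes in short steps, Python scripts to look and compute and a tool call to move; the robot and the scene stay as the last step left them, time stands still between calls to the robot, and variables do not carry over. Pictures are saved under pics/ and viewed, about 8 in all and at most 12, crops included, and the job is handed in when it is done.

Besides the shell and the picture viewer there is one more tool, called after ">>>" as name(argument=value, ...), one argument or row to a line, values as JSON. play_rows: Moves the arm, as the interface text tells. Its arguments: {"type":"object","properties":{"commands":{"type":"array","items":{"type":"array","items":{"type":"array","items":{"type":"number"}}}}},"required":["commands"]}

```bash
mkdir -p pics
cat > h.py <<'E'
import numpy as np, cv2
from station import r
def cap(n):
    d=r.capture(n); z=d["range_z"]; K=d["intrinsics"]; T=d["extrinsics"]
    v,u=np.mgrid[:384,:512]
    if "distortion" in d: print("dist",d["distortion"])
    P=np.stack([(u-K[0,2])/K[0,0]*z,-(v-K[1,2])/K[1,1]*z,-z],-1)@T[:3,:3].T+T[:3,3]
    P[z==0]=np.nan
    return d,P
E
python3 - <<'E'
from h import *
for n in("top","side"):
    d,P=cap(n); print(d.keys(),d["extrinsics"].round(3).tolist(),d["intrinsics"].tolist())
    np.savez(f"{n}0.npz",P=P,im=d["image"])
    cv2.imwrite(f"pics/{n}0.png",cv2.resize(d["image"][...,::-1],(800,600)))
print(r.sense())
E
```

```text
dict_keys(['image', 'range_z', 'intrinsics', 'extrinsics']) [[-0.024, 0.994, -0.109, 0.365], [-1.0, -0.025, -0.001, 0.015], [-0.003, 0.109, 0.994, 1.275], [0.0, 0.0, 0.0, 1.0]] [[420.1135622650738, 0.0, 252.44819483293168], [0.0, 420.1135622650738, 190.53689930996177], [0.0, 0.0, 1.0]]
dict_keys(['image', 'range_z', 'intrinsics', 'extrinsics']) [[-0.916, 0.237, -0.324, 0.096], [-0.401, -0.49, 0.774, 1.016], [0.025, 0.839, 0.544, 0.81], [0.0, 0.0, 0.0, 1.0]] [[444.9452650991316, 0.0, 245.63790384782004], [0.0, 444.9452650991316, 198.83685411453996], [0.0, 0.0, 1.0]]
{'time_s': 0.1, 'joints': array([-5.47388033e+01,  2.20863054e+01,  3.89973781e-01, -2.40042326e-02,
       -6.84120969e+01, -1.48180514e+01]), 'joint_velocities': array([-0.00168671, -0.08695469,  0.13637386,  0.22607559,  0.1570927 ,
       -0.03359865]), 'effort': array([-5.36560929e-04, -3.91690457e+01,  1.87933588e+01,  4.23185170e+00,
        1.34104479e-02, -7.07193681e-05]), 'tcp_pos': array([ 0.21814512, -0.58513697,  0.22158908]), 'ee_rot': array([[-9.37073154e-01, -3.49132216e-01, -7.74401904e-04],
       [-3.49133058e-01,  9.37071488e-01,  1.77009887e-03],
       [ 1.07671406e-04,  1.92908143e-03, -9.99998134e-01]]), 'wrist_force': array([0.21980473, 0.1110414 , 0.74124917]), 'moment': array([0.00217212, 0.00276877, 0.03009898]), 'gripper_width': 0.9999682656868126}
```

View pics/top0.png

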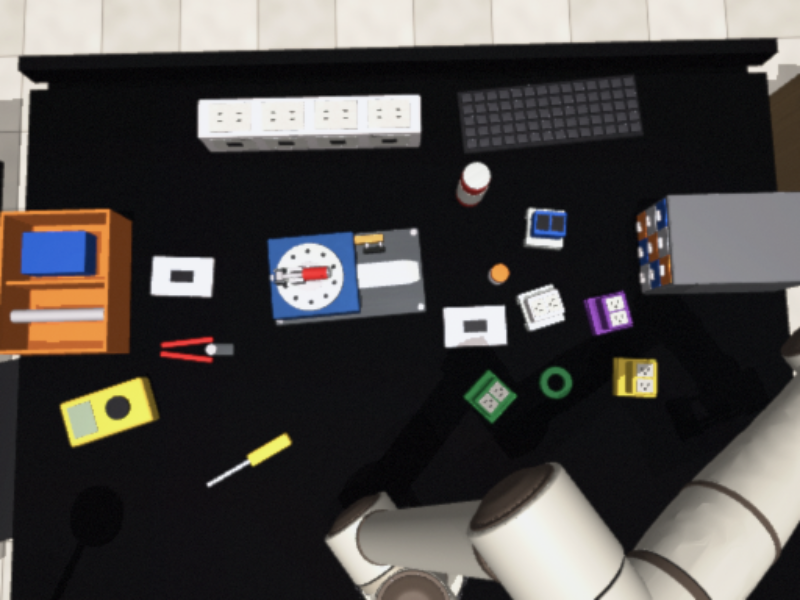

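View pics/side0.png

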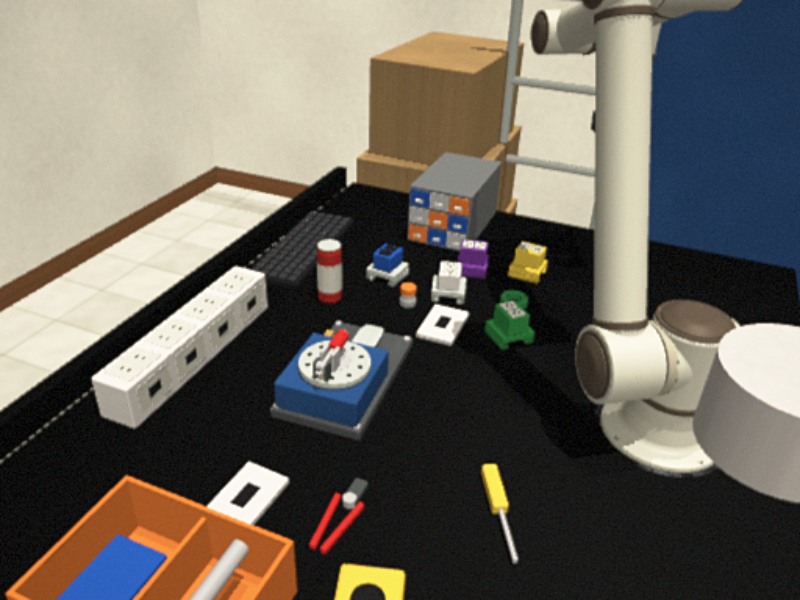

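The top view (800x600) shows the white carrier at (541,306), the spare at (547,226), the rail mouth at (420,272) and the gearbox and wheel at (310,275). The red sleeve is at (315,273), and the fixture's axes are nearly those of the world. Next I'll measure.

```bash
cat > m.py <<'E'
from h import *
def rect(p):
    p=p[np.isfinite(p).all(1)]
    c,s,a=cv2.minAreaRect((p[:,:2]*1000).astype(np.float32)); return len(p),np.round(c,1),np.round(s,1),round(a,2),p[:,2].mean().round(4)
E
python3 - <<'E'
from m import *
for n in("top","side"):
    f=np.load(n+"0.npz");P=f["P"];im=f["im"].astype(int);X,Y,Z=P[...,0],P[...,1],P[...,2]
    R,G,B=im[...,0],im[...,1],im[...,2]
    if n=="top":
        print(P[int(306*.64),int(541*.64)],P[int(272*.64),int(390*.64)],P[int(275*.64),int(345*.64)],P[int(273*.64),int(315*.64)])
        c0=P[int(306*.64),int(541*.64)];f0=P[int(272*.64),int(390*.64)]
    near=lambda c,d:np.hypot(X-c[0],Y-c[1])<d
    print(n,"box",rect(P[near(c0,.06)&(Z>.060)&(Z<.072)]), "base",rect(P[near(c0,.07)&(Z>.02)&(Z<.03)]), 'all',rect(P[near(c0,.065)&(Z>.012)&(Z<.072)]))
    print("rail",rect(P[near(f0,.09)&(Z>.0345)&(Z<.039)&(G>120)]))
    blue=(B>R+40)&near(f0,.35)
    print("gear",rect(P[blue&(Z>.070)&(Z<.080)&near(f0,.28)&(X<f0[0]+.1)]))
    print("disc",rect(P[near(f0,.25)&(Z>.086)&(Z<.094)]))
    print("plate",rect(P[near(f0,.3)&(Z>.016)&(Z<.024)&(abs(X-f0[0])<.1)]))
    red=(R>140)&(G<70)&(B<70)&near(f0,.25)&(Z>.09)
    print("red",rect(P[red]),P[red][:,2].min(),P[red][:,2].max(),P[red].mean(0))
    g=(Z>.10)&near(f0,.28)
    print("high",rect(P[g]))
E
```

```text
[ 0.4772678  -0.25339663  0.07080422] [0.55020381 0.02459434 0.03809765] [0.54082198 0.10804915 0.07577765] [0.53965533 0.1560296  0.13055841]
top box (321, array([ 477.6, -263.1]), array([45.7, 61.2]), 16.61, np.float64(0.0659)) base (215, array([ 477.6, -262.8]), array([71.9, 69.7]), 16.29, np.float64(0.0254)) all (605, array([ 472.5, -246.2]), array([ 71.7, 105. ]), 16.81, np.float64(0.0481))
rail (346, array([566. ,  27.4]), array([113.2,  85.1]), 88.94, np.float64(0.0364))
gear (1258, array([544.2, 166.2]), array([150. , 159.8]), 3.88, np.float64(0.0745))
disc (1068, array([596.7,  30.9]), array([122. , 424.6]), 22.48, np.float64(0.0898))
plate (1497, array([553.1, -14.2]), array([511.8, 195.9]), 89.28, np.float64(0.0198))
red (101, array([603.3,  14.1]), array([ 27.2, 353.5]), 24.53, np.float64(0.1286)) 0.11928407445083344 0.1361668770237321 [0.54129809 0.15042822 0.1286345 ]
high (613, array([614.3,  33.9]), array([ 58.9, 434.8]), 27.28, np.float64(0.1246))
side box (135, array([ 478.5, -263.6]), array([44.5, 70.5]), 18.94, np.float64(0.0668)) base (133, array([ 478.3, -263. ]), array([71.7, 79.5]), 17.91, np.float64(0.0263)) all (404, array([ 473.4, -247.6]), array([ 71.7, 111.8]), 17.91, np.float64(0.0441))
rail (151, array([551.2,   5.1]), array([45.5, 66.8]), 4.04, np.float64(0.0369))
gear (854, array([542.8, 167.9]), array([150.2, 162.8]), 3.8, np.float64(0.0753))
disc (783, array([608.8,  47. ]), array([120.7, 415.8]), 29.62, np.float64(0.0906))
plate (847, array([541.8,  -8.8]), array([192.1, 528.7]), 1.64, np.float64(0.0205))
red (117, array([617.6,  24.3]), array([ 42.6, 353.2]), 29.1, np.float64(0.1255)) 0.11331184482384227 0.13420323713773985 [0.58170053 0.07742795 0.12548716]
high (564, array([615. ,  34.3]), array([ 57.7, 436.2]), 27.11, np.float64(0.1209))
```

Run:
```python
from m import *
a=np.radians(3.85);Rm=np.array([[np.cos(a),-np.sin(a)],[np.sin(a),np.cos(a)]])
for n in("top","side"):
    f=np.load(n+"0.npz");P=f["P"];im=f["im"].astype(int);R,G,B=im[...,0],im[...,1],im[...,2]
    F=P.copy();F[...,:2]=(P[...,:2]-[.5440,.0868])@Rm;F*=1000
    x,y,z=F[...,0],F[...,1],F[...,2]
    s=(z>33.5)&(z<40)&(abs(x)<30)&(y<-4)&(y>-125);q=F[s];print(n,"rail",rect(q/1000))
    for lo in range(-115,-4,20):
        k=q[(q[:,1]>lo)&(q[:,1]<lo+20)]
        if len(k):print(lo,len(k),np.percentile(k[:,0],[1,99]).round(1),k[:,1].min().round(1))
    print("disc",rect(F[(abs(z-90)<4)&(abs(x)<70)&(y>15)&(y<155)]/1000))
    s=(R>130)&(G<80)&(B<80)&(z>100)&(z<200)&(abs(x)<70)&(y>15)&(y<155)
    q=F[s];print("red",len(q),q.min(0).round(1),q.max(0).round(1))
    k=q[np.argsort(q[:,1])]; print([ (g[:,1].mean().round(1),np.percentile(g[:,2],90).round(1),g[:,0].mean().round(1)) for g in np.array_split(k,5)])
    print("gear",rect(F[(B>R+40)&(abs(z-75)<4)&(abs(x)<100)&(y>-20)&(y<180)]/1000))
```

```text
top rail (422, array([  0.8, -61. ]), array([ 46. , 113.6]), 0.23, np.float64(0.0361))
-115 62 [-19.5  21.3] -114.8
-95 82 [-21.6  23.7] -94.8
-75 75 [-21.7  23.6] -74.9
-55 74 [-20.9  22.4] -54.9
-35 82 [-21.7  23.4] -34.8
-15 42 [-20.2  22.1] -14.7
disc (1050, array([-0.3, 82.4]), array([118.8, 121.6]), 82.49, np.float64(0.0898))
red 110 [-10.7  49.6 116.6] [ 11.   89.8 136.2]
[(np.float64(53.9), np.float64(134.1), np.float64(-0.7)), (np.float64(62.4), np.float64(132.6), np.float64(-1.3)), (np.float64(70.0), np.float64(130.6), np.float64(-1.2)), (np.float64(77.7), np.float64(131.7), np.float64(0.0)), (np.float64(86.2), np.float64(129.5), np.float64(-0.9))]
gear (1161, array([ 5.5, 79.2]), array([150. , 159.7]), 0.07, np.float64(0.0747))
side rail (170, array([  0.8, -82.1]), array([67.1, 46. ]), 88.54, np.float64(0.0368))
-115 40 [-19.6  23. ] -113.8
-95 54 [-21.7  22.7] -94.7
-75 61 [-21.1  24.3] -74.9
-55 14 [-18.2  20.4] -54.8
disc (744, array([-1.2, 89.1]), array([120.4, 122.1]), 20.92, np.float64(0.0907))
red 93 [-12.1  46.8 118.9] [  8.3  94.1 134.2]
[(np.float64(53.9), np.float64(131.9), np.float64(-3.5)), (np.float64(63.2), np.float64(132.5), np.float64(-4.5)), (np.float64(71.5), np.float64(132.5), np.float64(-5.4)), (np.float64(81.1), np.float64(132.1), np.float64(-3.8)), (np.float64(88.8), np.float64(130.1), np.float64(-0.3))]
gear (830, array([ 4.2, 81. ]), array([162.8, 150.2]), 89.95, np.float64(0.0753))
```

>>> play_rows(
  commands=[
    [[0.0236,0.0294,0,0,0,0.1368,0],[0.0472,0.0588,0,0,0,0.2736,0],[0.0708,0.0882,0,0,0,0.4104,0],[0.0944,0.1176,0,0,0,0.5472,0],[0.118,0.147,0,0,0,0.684,0]],
  ],
)

```text
time_s: 0.6
tcp_pos: [0.3368, -0.4372, 0.2221]
ee_rot: [[-0.501, -0.865, -0.001], [-0.865, 0.501, 0.001], [-0.0, 0.001, -1.0]]
wrist_force: [0.9, -1.0, 0.2]
gripper_width: 0.999
```

>>> play_rows(
  commands=[
    [[0.0236,0.0294,0,0,0,0.1368,0],[0.0472,0.0588,0,0,0,0.2736,0],[0.0708,0.0882,0,0,0,0.4104,0],[0.0944,0.1176,0,0,0,0.5472,0],[0.118,0.147,0,0,0,0.684,0]],
  ],
)

```text
time_s: 1.1
tcp_pos: [0.4548, -0.2901, 0.2222]
ee_rot: [[0.159, -0.987, -0.001], [-0.987, -0.159, 0.0], [-0.0, 0.001, -1.0]]
wrist_force: [-0.3, -0.6, -0.2]
gripper_width: 1.002
```

>>> play_rows(
  commands=[
    [[0.024,0.029,0,0,0,0.1365,0],[0.024,0.029,-0.04,0,0,0.1365,0],[0.024,0.029,-0.08,0,0,0.1365,0],[0.024,0.029,-0.08,0,0,0.1365,0],[0.024,0.029,-0.08,0,0,0.1365,0]],
  ],
)

```text
time_s: 1.6
tcp_pos: [0.4783, -0.263, 0.1428]
ee_rot: [[0.287, -0.958, -0.001], [-0.958, -0.287, -0.001], [0.0, 0.002, -1.0]]
wrist_force: [-0.5, -0.6, 1.1]
gripper_width: 1.004
```

Run:
```python
from h import *
s=r.sense();print(s['joints'].round(1),s['tcp_pos'],s['ee_rot'].round(4),s['wrist_force'])
f=np.load("top0.npz");print("jar",f["P"][int(273*.64),int(499*.64)])
```

```text
[-11.7  18.6 -17.2   0.1 -54.2  28.4] [ 0.47833817 -0.26295186  0.1427556 ] [[ 2.869e-01 -9.580e-01 -1.400e-03]
 [-9.580e-01 -2.869e-01 -6.000e-04]
 [ 2.000e-04  1.500e-03 -1.000e+00]] [-0.51517613 -0.5951059   1.14908911]
jar [ 0.54388688 -0.1822902   0.04578383]
```

>>> play_rows(
  commands=[
    [[0,0,-0.04,0,0,0,0],[0,0,-0.08,0,0,0,0],[0,0,-0.1,0,0,0,0],[0,0,-0.111,0,0,0,0],[0,0,-0.111,0,0,0,0.2]],
  ],
)

```text
time_s: 2.1
tcp_pos: [0.479, -0.2632, 0.0321]
ee_rot: [[0.286, -0.958, 0.001], [-0.958, -0.286, -0.0], [0.001, -0.001, -1.0]]
wrist_force: [-0.1, 0.9, -0.3]
gripper_width: 0.964
```

>>> play_rows(
  commands=[
    [[0,0,0,0,0,0,0.7],[0,0,0,0,0,0,0.7],[0,0,0,0,0,0,0.7],[0,0,0,0,0,0,0.7],[0,0,0,0,0,0,0.7]],
  ],
)

```text
time_s: 2.6
tcp_pos: [0.4784, -0.2626, 0.032]
ee_rot: [[0.287, -0.958, 0.0], [-0.958, -0.287, -0.0], [0.0, -0.0, -1.0]]
wrist_force: [-0.4, -0.1, 0.1]
gripper_width: 0.542
```

>>> play_rows(
  commands=[
    [[0,0,0.03,0,0,0,0.7],[0,0,0.075,0,0,0,0.7],[0.015,0.038,0.075,0,0,-0.05,0.7],[0.035,0.085,0.075,0,0,-0.12,0.7],[0.054,0.133,0.075,0,0,-0.18,0.7]],
  ],
)

```text
time_s: 3.1
tcp_pos: [0.5311, -0.131, 0.1065]
ee_rot: [[0.106, -0.994, -0.0], [-0.994, -0.106, 0.0], [-0.0, 0.0, -1.0]]
wrist_force: [0.5, -0.4, -2.1]
gripper_width: 0.526
```

>>> play_rows(
  commands=[
    [[0.016,0.04,0,0,0,-0.043,0.7],[0.023,0.057,0,0,0,-0.043,0.7],[0.023,0.057,-0.02,0,0,-0.043,0.7],[0.023,0.057,-0.04,0,0,-0.043,0.7],[0.023,0.057,-0.04,0,0,-0.043,0.7]],
  ],
)

```text
time_s: 3.6
tcp_pos: [0.5511, -0.0753, 0.0633]
ee_rot: [[0.067, -0.998, -0.008], [-0.998, -0.067, -0.0], [-0.0, 0.008, -1.0]]
wrist_force: [-0.6, -0.7, -1.6]
gripper_width: 0.524
```

Run:
```python
from m import *
s=r.sense();print(s['joints'].round(1),s['tcp_pos'],s['ee_rot'].round(4),s['wrist_force'],s['gripper_width'])
a=np.radians(3.92);Rm=np.array([[np.cos(a),-np.sin(a)],[np.sin(a),np.cos(a)]])
print("tcp in fixture",(s['tcp_pos'][:2]-[.5444,.0868])@Rm*1000, np.degrees(np.arctan2(-s['ee_rot'][1,1],-s['ee_rot'][0,1])))
d,P=cap("side");cv2.imwrite("pics/side1.png",cv2.resize(d["image"][90:290,150:400,::-1],(800,640))[:600])
```

```text
[  8.9  25.2 -20.4  -0.1 -44.8  -5. ] [ 0.5511292  -0.07532256  0.06333831] [[ 6.680e-02 -9.977e-01 -8.300e-03]
 [-9.978e-01 -6.680e-02 -3.000e-04]
 [-3.000e-04  8.300e-03 -1.000e+00]] [-0.60676578 -0.69307687 -1.64582926] 0.5237856634014051
tcp in fixture [  -4.36981529 -162.20330588] 3.8317345848330384
```

View pics/side1.png

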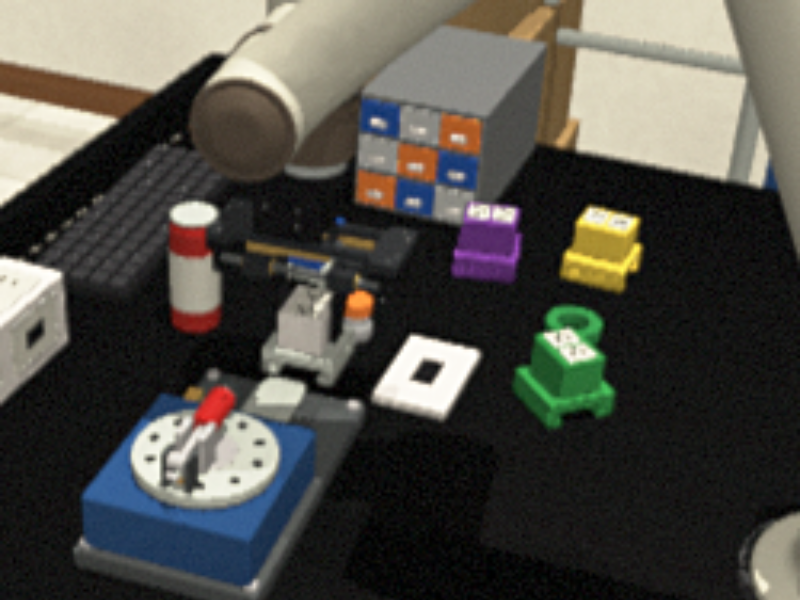

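Run:
```python
from m import *
s=r.sense();print(s['joints'].round(2),s['joint_velocities'].round(2),s['tcp_pos'],s['ee_rot'][:,2].round(4),s['wrist_force'],s['moment'],s['effort'].round(1))
f=np.load("top0.npz");P=f["P"];X,Y,Z=np.moveaxis(P,-1,0)
print("can",rect(P[(Z>.115)&(Z<.14)&(X>.6)&(X<.8)&(Y<-.05)&(Y>-.25)]))
d,Q=cap("side");X,Y,Z=np.moveaxis(Q,-1,0);im=d["image"].astype(int)
m=(im[...,0]>120)&(im[...,1]<70)&(X>.6)&(X<.85)&(Y<-.03)&(Y>-.25)&(Z>0.01)&(Z<.14)
print("can side now",np.nanmean(Q[m],0),m.sum())
P=np.load("side0.npz")["P"];im=np.load("side0.npz")["im"].astype(int);X,Y,Z=np.moveaxis(P,-1,0)
m=(im[...,0]>120)&(im[...,1]<70)&(X>.6)&(X<.85)&(Y<-.03)&(Y>-.25)&(Z>0.01)&(Z<.14)
print("can side before",np.nanmean(P[m],0),m.sum())
```

```text
[ 8.860e+00  2.513e+01 -2.030e+01 -2.000e-02 -4.484e+01 -4.990e+00] [-0.35 -1.75  2.35  1.12  0.19 -0.09] [ 0.55262835 -0.07555498  0.06503069] [-4.8e-03 -5.0e-04 -1.0e+00] [ 0.04584339 -0.18083591 -1.7768171 ] [ 0.0009538   0.05088301 -0.01222516] [  0.2 -37.5  14.4   3.3   0.    0. ]
can (263, array([ 706.6, -136.2]), array([48.8, 47.2]), 44.55, np.float64(0.1282))
can side now [ 0.69818206 -0.11515016  0.07935052] 108
can side before [ 0.69522831 -0.11877844  0.08741563] 140
```

>>> play_rows(
  commands=[
    [[0.0004,0,-0.006,0,0,0,0.7],[0.0004,0,-0.0115,0,0,0,0.7],[0.0004,0,-0.0115,0,0,0,0.7],[0.0004,0,-0.0115,0,0,0,0.7],[0.0004,0,-0.0115,0,0,0,0.7]],
  ],
)

```text
time_s: 4.2
tcp_pos: [0.5549, -0.0752, 0.0554]
ee_rot: [[0.067, -0.998, 0.001], [-0.998, -0.067, 0.0], [0.0, -0.001, -1.0]]
wrist_force: [-0.1, 0.1, -2.6]
gripper_width: 0.527
```

Run:
```python
from m import *
s=r.sense()
a=np.radians(3.92);Rm=np.array([[np.cos(a),-np.sin(a)],[np.sin(a),np.cos(a)]])
print(s['tcp_pos'],s['ee_rot'].round(4).tolist(),"tcp in fixture",(s['tcp_pos'][:2]-[.5444,.0868])@Rm*1000)
for n in ("side","top"):
    d,P=cap(n);F=P.copy();F[...,:2]=(P[...,:2]-[.5444,.0868])@Rm;F*=1000;x,y,z=np.moveaxis(F,-1,0)
    m=(z>44)&(z<52)&(abs(x)<50)&(abs(y+160)<50)
    print(n,"base top",rect(F[m]/1000))
    m=(z>20)&(z<52)&(abs(x)<45)&(abs(y+160)<45)
    q=F[m];print(rect(q/1000),q.min(0).round(1) if len(q) else 0,q.max(0).round(1) if len(q) else 0)
    m=(z>33.5)&(z<40)&(abs(x)<30)&(y<-4)&(y>-112);print("rail",rect(F[m]/1000))
    cv2.imwrite(f"pics/{n}2.png",cv2.resize(d["image"][110:240,160:330,::-1],(780,596)))
```

```text
[ 0.55493411 -0.07517025  0.05535487] [[0.0675, -0.9977, 0.0006], [-0.9977, -0.0675, 0.0], [0.0, -0.0006, -1.0]] tcp in fixture [  -0.56339933 -162.31146567]
side base top (110, array([  -1. , -159.9]), array([74.6, 70.5]), 3.91, np.float64(0.0488))
(230, array([  -0.5, -155.7]), array([85.4, 80.7]), 1.95, np.float64(0.0408)) [ -44.5 -197.    20.2] [  40.9 -115.2   52. ]
rail (163, array([  0.9, -80.6]), array([46.8, 62.8]), 0.38, np.float64(0.0369))
top base top (14, array([ -18.3, -130.3]), array([ 3., 36.]), 84.39, np.float64(0.0483))
(43, array([ -22. , -122.7]), array([17.4, 44.8]), 84.39, np.float64(0.0329)) [ -44.6 -133.6   20.1] [-1.000e-01 -1.153e+02  5.000e+01]
rail (115, array([-12.2, -76.6]), array([22.5, 69.6]), 5.54, np.float64(0.0361))
```

View pics/side2.png

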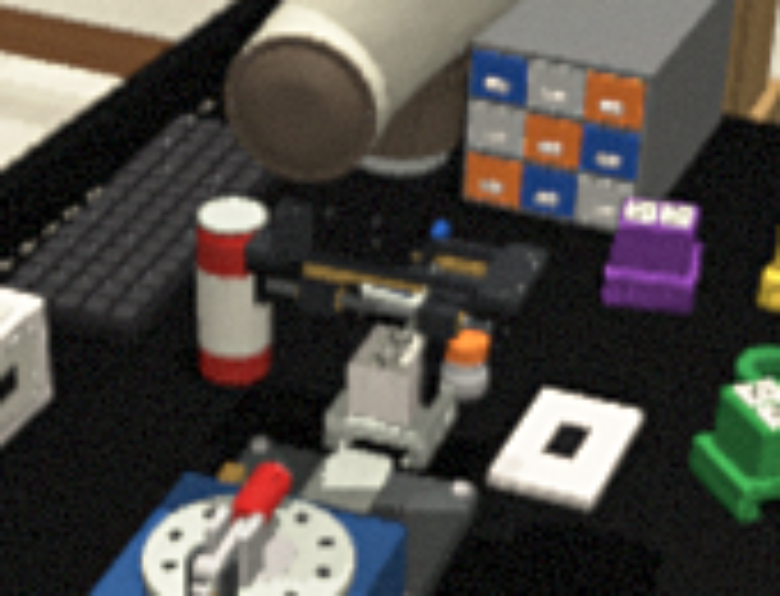

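>>> play_rows(
  commands=[
    [[0.0012,0,0,0,0,0,0.7],[0.0005,0.01,0,0,0,0,0.7],[-0.0002,0.02,0,0,0,0,0.7],[-0.0008,0.03,0,0,0,0,0.7],[-0.0015,0.04,0,0,0,0,0.7]],
  ],
)

```text
time_s: 4.8
tcp_pos: [0.5531, -0.0339, 0.0551]
ee_rot: [[0.068, -0.998, 0.0], [-0.998, -0.068, 0.0], [-0.0, -0.0, -1.0]]
wrist_force: [-0.1, -0.3, -2.1]
gripper_width: 0.525
```

>>> play_rows(
  commands=[
    [[-0.001,0.015,0,0,0,0,0.7],[-0.0021,0.03,0,0,0,0,0.7],[-0.0031,0.045,0,0,0,0,0.7],[-0.0041,0.06,0,0,0,0,0.7],[-0.0048,0.07,0,0,0,0,0.7]],
  ],
)

```text
time_s: 5.3
tcp_pos: [0.5484, 0.0365, 0.0551]
ee_rot: [[0.069, -0.998, 0.0], [-0.998, -0.069, 0.0], [-0.0, -0.0, -1.0]]
wrist_force: [0.5, 1.1, -2.0]
gripper_width: 0.522
```

>>> play_rows(
  commands=[
    [[-0.0003,0.004,0,0,0,0,0.7],[-0.0005,0.008,0,0,0,0,0.7],[-0.0008,0.012,0,0,0,0,0.7],[-0.001,0.015,0,0,0,0,0.7],[-0.001,0.015,0,0,0,0,0.7]],
  ],
)

```text
time_s: 5.8
tcp_pos: [0.5475, 0.0499, 0.055]
ee_rot: [[0.067, -0.998, 0.0], [-0.998, -0.067, -0.0], [0.0, -0.0, -1.0]]
wrist_force: [0.2, -0.7, -3.0]
gripper_width: 0.523
```

>>> play_rows(
  commands=[
    [[-0.0001,0.001,0,0,0,0,0.7],[-0.0001,0.002,0,0,0,0,0.7],[-0.0001,0.002,0,0,0,0,0.7]],
  ],
)

```text
time_s: 6.1
tcp_pos: [0.5473, 0.0518, 0.0551]
ee_rot: [[0.067, -0.998, 0.0], [-0.998, -0.067, -0.0], [0.0, -0.0, -1.0]]
wrist_force: [-0.4, -0.7, -1.6]
gripper_width: 0.522
```

>>> play_rows(
  commands=[
    [[-0.0001,0.001,0,0,0,0,0.7],[-0.0001,0.002,0,0,0,0,0.7],[-0.0001,0.002,0,0,0,0,0.7]],
  ],
)

```text
time_s: 6.4
tcp_pos: [0.5473, 0.0524, 0.0552]
ee_rot: [[0.068, -0.998, -0.001], [-0.998, -0.068, -0.002], [0.002, 0.001, -1.0]]
wrist_force: [1.7, -5.7, -2.7]
gripper_width: 0.521
```

>>> play_rows(
  commands=[
    [[0,0.001,-0.001,0,0,0,0.7],[0,0.001,-0.0015,0,0,0,0.7],[0,0.001,-0.0015,0,0,0,0.3],[0,0.001,-0.0015,0,0,0,0.1],[0,0.001,-0.0015,0,0,0,0.1]],
  ],
)

```text
time_s: 6.9
tcp_pos: [0.5476, 0.0553, 0.0539]
ee_rot: [[0.068, -0.998, 0.001], [-0.998, -0.068, 0.001], [-0.001, -0.001, -1.0]]
wrist_force: [0.2, 0.6, 0.1]
gripper_width: 0.71
```

>>> play_rows(
  commands=[
    [[0,0,0,0,0,0,0.1],[0,0,0.02,0,0,0,0.1],[0,0,0.06,0,0,0,0.1],[0,0,0.1,0,0,0,0.1],[0,-0.04,0.13,0,0,0,0.1]],
  ],
)

```text
time_s: 7.4
tcp_pos: [0.5488, 0.0175, 0.1864]
ee_rot: [[0.074, -0.997, 0.004], [-0.997, -0.074, 0.001], [-0.001, -0.004, -1.0]]
wrist_force: [1.2, 0.6, -0.5]
gripper_width: 0.899
```

Run:
```python
from m import *
a=np.radians(3.92);Rm=np.array([[np.cos(a),-np.sin(a)],[np.sin(a),np.cos(a)]])
for n in ("side","top"):
    d,P=cap(n);F=P.copy();F[...,:2]=(P[...,:2]-[.5444,.0868])@Rm;F*=1000;x,y,z=np.moveaxis(F,-1,0);im=d["image"].astype(int)
    m=(z>84)&(z<92)&(abs(x)<32)&(y<-1)&(y>-72)
    print(n,"box top",rect(F[m]/1000))
    m=(z>44)&(z<52)&(abs(x)<39)&(abs(y+35)<45);print("base",rect(F[m]/1000))
    s=(im[...,0]>130)&(im[...,1]<80)&(im[...,2]<80)&(z>100)&(z<200)&(abs(x)<70)&(y>15)&(y<155)
    print("red",s.sum(),F[s].mean(0))
    cv2.imwrite(f"pics/{n}3.png",cv2.resize(d["image"][110:240,160:330,::-1],(780,596)))
s=r.sense();print(s['tcp_pos'],s['gripper_width'])
```

```text
side box top (182, array([ -0.2, -35.4]), array([63.7, 45.8]), 88.35, np.float64(0.0889))
base (39, array([-28.1, -52.8]), array([37.9, 16.6]), 88.59, np.float64(0.0486))
red 61 [ -4.24465134  75.49162779 128.78377123]
top box top (152, array([ -1.7, -34. ]), array([36.4, 60.3]), 12.62, np.float64(0.0878))
base (76, array([-11.1, -35.2]), array([70.5, 49.1]), 86.93, np.float64(0.0476))
red 0 [nan nan nan]
[0.54982005 0.01341096 0.18878324] 0.9036346824805626<stdin>:9: RuntimeWarning: Mean of empty slice.
  ret = um.true_divide(
```

View pics/side3.png

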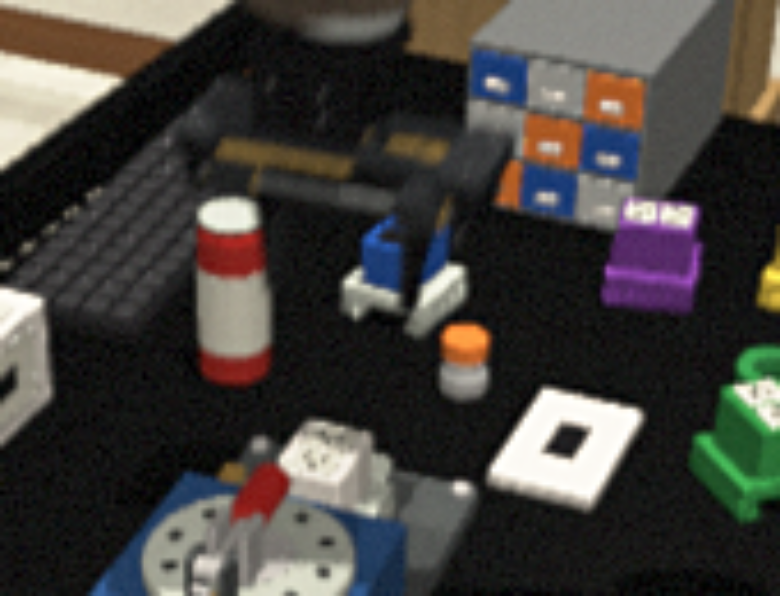

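>>> play_rows(
  commands=[
    [[-0.002,0.04,0,0,0,0,0.1],[-0.005,0.08,0,0,0,0,0.1],[-0.007,0.12,0,0,0,0,0.1],[-0.008,0.141,0,0,0,0,0.1],[-0.008,0.141,0,0,0,0,0.1]],
  ],
)

```text
time_s: 8.0
tcp_pos: [0.5387, 0.1586, 0.1827]
ee_rot: [[0.071, -0.997, -0.001], [-0.997, -0.071, -0.0], [-0.0, 0.001, -1.0]]
wrist_force: [0.6, 0.3, 1.0]
gripper_width: 0.901
```

>>> play_rows(
  commands=[
    [[0,0,-0.03,0,0,0,0.1],[0,0,-0.045,0,0,0,0.1],[0,0,-0.045,0,0,0,0.1]],
  ],
)

```text
time_s: 8.3
tcp_pos: [0.5372, 0.1545, 0.1356]
ee_rot: [[0.066, -0.998, -0.006], [-0.998, -0.066, -0.003], [0.003, 0.006, -1.0]]
wrist_force: [0.1, 0.1, -0.5]
gripper_width: 0.895
```

Run:
```python
from m import *
a=np.radians(3.92);Rm=np.array([[np.cos(a),-np.sin(a)],[np.sin(a),np.cos(a)]])
s=r.sense();print(s['tcp_pos'],s['ee_rot'].round(4).tolist(),(s['tcp_pos'][:2]-[.5444,.0868])@Rm*1000)
d,P=cap("side");cv2.imwrite("pics/side4.png",cv2.resize(d["image"][110:240,160:330,::-1],(780,596)))
```

```text
[0.53718769 0.15447925 0.1356334 ] [[0.0664, -0.9978, -0.006], [-0.9978, -0.0664, -0.0029], [0.0025, 0.0062, -1.0]] [-2.56864186 68.0139672 ]
```

View pics/side4.png

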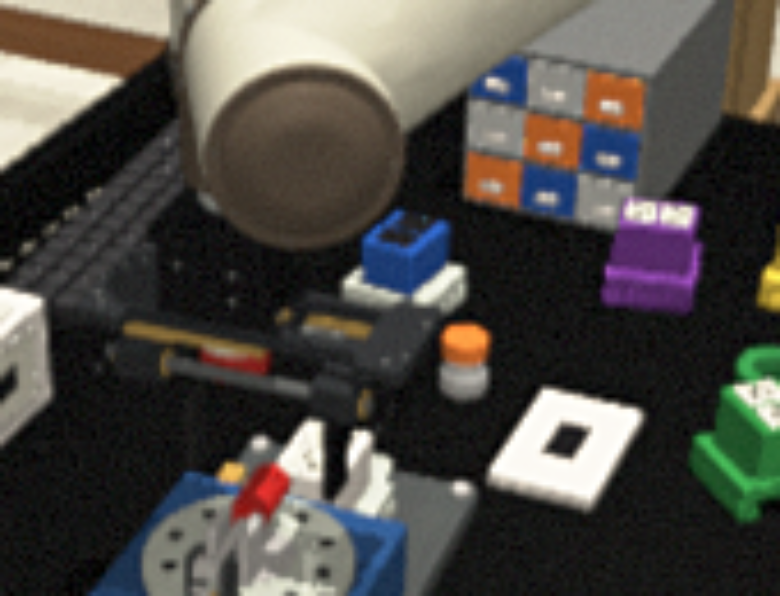

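>>> play_rows(
  commands=[
    [[0,0,-0.02,0,0,0,0.1],[0,-0.001,-0.037,0,0,0,0.1],[0,-0.001,-0.037,0,0,0,0.1],[0,-0.001,-0.037,0,0,0,0.1]],
  ],
)

```text
time_s: 8.75
tcp_pos: [0.54, 0.1549, 0.1026]
ee_rot: [[0.068, -0.998, 0.002], [-0.998, -0.068, 0.0], [-0.0, -0.002, -1.0]]
wrist_force: [0.4, -0.5, 0.2]
gripper_width: 0.901
```

>>> play_rows(
  commands=[
    [[0,0,-0.002,0,0,0,0.5],[0,0,-0.002,0,0,0,0.9],[0,0,-0.002,0,0,0,0.9],[0,0,-0.002,0,0,0,0.9],[0,0,-0.002,0,0,0,0.9]],
  ],
)

```text
time_s: 9.25
tcp_pos: [0.5393, 0.1549, 0.0998]
ee_rot: [[0.067, -0.998, 0.0], [-0.998, -0.067, 0.0], [-0.0, -0.0, -1.0]]
wrist_force: [0.2, -0.1, 1.2]
gripper_width: 0.529
```

>>> play_rows(
  commands=[
    [[0,0,0,0,0,0,0.9],[0,0,0,0,0,0,0.9]],
  ],
)

```text
time_s: 9.45
tcp_pos: [0.5392, 0.1549, 0.0996]
ee_rot: [[0.067, -0.998, 0.0], [-0.998, -0.067, -0.0], [0.0, -0.0, -1.0]]
wrist_force: [-0.1, -0.6, 0.3]
gripper_width: 0.348
```

Run:
```python
from m import *
a=np.radians(3.92);Rm=np.array([[np.cos(a),-np.sin(a)],[np.sin(a),np.cos(a)]])
s=r.sense();p=s['tcp_pos'];f=(p[:2]-[.5444,.0868])@Rm*1000;print(p,f,s['wrist_force'],s['gripper_width'])
gz=p[2]*1000+19; th=np.arctan2(gz-114,135-f[1]);L=np.hypot(gz-114,135-f[1]);print(th,L)
for t in np.arange(th,1.6,.15).tolist()+[1.57,1.62]:
    q=np.array([f[0],135-L*np.cos(t)]);w=Rm@q/1000+[.5444,.0868]
    print(round(t,2),np.round([*(w-p[:2]),(114+L*np.sin(t)-19)/1000-p[2]],4))
```

```text
[0.53923061 0.15489569 0.09955834] [-0.5020369  68.28977869] [-0.13151953 -0.57387675  0.25581846] 0.3482011569377863
0.06822440284466237 66.8657766528047
0.07 [ 0. -0.  0.]
0.22 [-0.0001  0.0014  0.0099]
0.37 [-0.0003  0.0043  0.0195]
0.52 [-0.0006  0.0086  0.0286]
0.67 [-0.001   0.0142  0.0369]
0.82 [-0.0014  0.021   0.0442]
0.97 [-0.002   0.0287  0.0505]
1.12 [-0.0026  0.0374  0.0556]
1.27 [-0.0032  0.0467  0.0593]
1.42 [-0.0039  0.0564  0.0615]
1.57 [-0.0045  0.0664  0.0623]
1.57 [-0.0046  0.0665  0.0623]
1.62 [-0.0048  0.0698  0.0622]
```

Still closing (24 mm is a width of 0.28), so I'll wait a bit and then swing the handle up.

>>> play_rows(
  commands=[
    [[0,0,0,0,0,0,0.9],[0,0,0,0,0,0,0.9],[0,0,0,0,0,0,0.9]],
  ],
)

```text
time_s: 9.75
tcp_pos: [0.5393, 0.1549, 0.0995]
ee_rot: [[0.067, -0.998, 0.0], [-0.998, -0.067, 0.0], [-0.0, -0.0, -1.0]]
wrist_force: [0.3, -0.2, -1.0]
gripper_width: 0.264
```

>>> play_rows(
  commands=[
    [[-0.0001,0.0014,0.01,0,0,0,0.9],[-0.0003,0.0043,0.0195,0,0,0,0.9],[-0.0006,0.0086,0.0286,0,0,0,0.9],[-0.001,0.0142,0.0369,0,0,0,0.9],[-0.0014,0.021,0.0442,0,0,0,0.9]],
  ],
)

```text
time_s: 10.25
tcp_pos: [0.5381, 0.1761, 0.1447]
ee_rot: [[0.068, -0.998, 0.001], [-0.998, -0.068, -0.0], [0.0, -0.001, -1.0]]
wrist_force: [3.9, -1.0, -6.1]
gripper_width: 0.269
```

>>> play_rows(
  commands=[
    [[-0.0006,0.0077,0.0063,0,0,0,0.9],[-0.0012,0.0164,0.0114,0,0,0,0.9],[-0.0018,0.0257,0.0151,0,0,0,0.9],[-0.0025,0.0354,0.0173,0,0,0,0.9],[-0.0031,0.0455,0.0181,0,0,0,0.9]],
  ],
)

```text
time_s: 10.75
tcp_pos: [0.5336, 0.2196, 0.1632]
ee_rot: [[0.068, -0.998, -0.003], [-0.998, -0.068, -0.005], [0.005, 0.003, -1.0]]
wrist_force: [-0.0, -5.9, 0.8]
gripper_width: 0.267
```

>>> play_rows(
  commands=[
    [[0,0.001,0,0,0,0,0.9],[0,0.001,0,0,0,0,0.9]],
  ],
)

```text
time_s: 10.95
tcp_pos: [0.534, 0.2216, 0.1633]
ee_rot: [[0.069, -0.998, -0.001], [-0.998, -0.069, -0.002], [0.002, 0.001, -1.0]]
wrist_force: [-1.5, -4.4, 5.6]
gripper_width: 0.267
```

Run:
```python
from m import *
a=np.radians(3.92);Rm=np.array([[np.cos(a),-np.sin(a)],[np.sin(a),np.cos(a)]])
s=r.sense();p=s['tcp_pos'];f=(p[:2]-[.5444,.0868])@Rm*1000;print(p,f,s['wrist_force'],s['gripper_width'],s['joints'].round(1))
for n in("side","top"):
    d,P=cap(n);cv2.imwrite(f"pics/{n}5.png",cv2.resize(d["image"][90:250,120:330,::-1],(788,600)))
    F=P.copy();F[...,:2]=(P[...,:2]-[.5444,.0868])@Rm;F*=1000;x,y,z=np.moveaxis(F,-1,0);im=d["image"].astype(int)
    m=(im[...,0]>100)&(im[...,1]<60)&(im[...,2]<60)&(z>95)&(abs(x)<70)&(y>15)&(y<200)
    if m.any():print(n,m.sum(),F[m].min(0),F[m].max(0),F[m].mean(0))
```

```text
[0.53396784 0.2216214  0.1632793 ] [ -1.19088715 135.21916654] [-1.45506553 -4.36432907  5.60354755] 0.2671651807822956 [ 38.6  20.4 -11.2   0.1 -58.6 -34.7]
side 101 [-10.5488841  133.52613174 160.46118308] [  8.21786101 143.66044196 202.37835249] [ -2.18233062 139.65444344 181.4616061 ]
top 1 [  0.26782775 118.76007619 194.71000408] [  0.26782775 118.76007619 194.71000408] [  0.26782775 118.76007619 194.71000408]
```

View pics/side5.png

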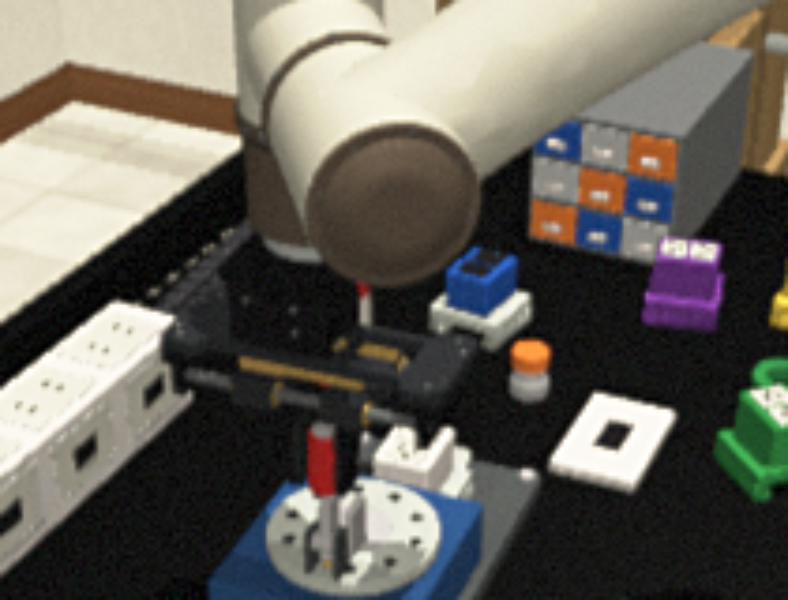

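```bash
cat > c.py <<'E'
import numpy as np
a=np.radians(3.92);Rm=np.array([[np.cos(a),-np.sin(a)],[np.sin(a),np.cos(a)]])
w=np.arange(0,5.6,.25);w0=0
p=lambda w,r=51.2:Rm@[r*np.sin(w),r*np.cos(w)]/1000
for k in range(0,len(w)-1,5):
    print(w[k],[np.round(p(x)-(p(w[k])),4).tolist() for x in w[k+1:k+6]])
E
python3 c.py
```

```text
0.0 [[0.0127, -0.0007], [0.0249, -0.0046], [0.0358, -0.0113], [0.0446, -0.0205], [0.0509, -0.0317]]
1.25 [[0.0033, -0.0123], [0.0035, -0.0251], [0.0005, -0.0375], [-0.0054, -0.0488], [-0.014, -0.0583]]
2.5 [[-0.0106, -0.007], [-0.0227, -0.0112], [-0.0354, -0.0123], [-0.048, -0.0102], [-0.0597, -0.0051]]
3.75 [[-0.01, 0.0079], [-0.0178, 0.018], [-0.0229, 0.0297], [-0.0249, 0.0423], [-0.0237, 0.055]]
5.0 [[0.0043, 0.012], [0.0115, 0.0226]]
```

>>> play_rows(
  commands=[
    [[0.0127,-0.0007,0,0,0,0,0.9],[0.0249,-0.0046,0,0,0,0,0.9],[0.0358,-0.0113,0,0,0,0,0.9],[0.0446,-0.0205,0,0,0,0,0.9],[0.0509,-0.0317,0,0,0,0,0.9]],
  ],
)

```text
time_s: 11.55
tcp_pos: [0.5859, 0.1915, 0.1632]
ee_rot: [[0.068, -0.998, 0.001], [-0.998, -0.068, 0.002], [-0.002, -0.001, -1.0]]
wrist_force: [-4.2, 0.9, 5.0]
gripper_width: 0.265
```

>>> play_rows(
  commands=[
    [[0.0033,-0.0123,0.0005,0,0,0,0.9],[0.0035,-0.0251,0.001,0,0,0,0.9],[0.0005,-0.0375,0.001,0,0,0,0.9],[-0.0054,-0.0488,0.001,0,0,0,0.9],[-0.014,-0.0583,0.001,0,0,0,0.9]],
  ],
)

```text
time_s: 12.05
tcp_pos: [0.5697, 0.1361, 0.1632]
ee_rot: [[0.067, -0.998, -0.002], [-0.998, -0.067, 0.008], [-0.008, 0.001, -1.0]]
wrist_force: [-9.6, 16.0, 6.0]
gripper_width: 0.265
```

>>> play_rows(
  commands=[
    [[-0.007,-0.001,0.0005,0,0,0,0.9],[-0.0129,-0.0056,0.001,0,0,0,0.9],[-0.0249,-0.0097,0.001,0,0,0,0.9],[-0.0249,-0.0097,0.001,0,0,0,0.9]],
  ],
)

```text
time_s: 12.45
tcp_pos: [0.5455, 0.1261, 0.1634]
ee_rot: [[0.067, -0.998, 0.0], [-0.998, -0.067, 0.007], [-0.007, -0.001, -1.0]]
wrist_force: [-2.0, 9.9, -2.2]
gripper_width: 0.264
```

```bash
cat > s.py <<'E'
from m import *
a=np.radians(3.92);Rm=np.array([[np.cos(a),-np.sin(a)],[np.sin(a),np.cos(a)]])
s=r.sense();p=s['tcp_pos'];f=(p[:2]-[.5444,.0868])@Rm*1000
F=s['wrist_force'];q=f-[-1.6,86.3];w=np.arctan2(q[0],q[1])%(2*np.pi);R=np.hypot(*q);ff=F[:2]@Rm
print(p.round(4),"fix",f.round(1),"w",w.round(3),"R",R.round(1),"Fr",ff@(q/R),"Ft",ff@[np.cos(w),-np.sin(w)],"Fz",F[2],s['ee_rot'][2].round(4))
E
python3 s.py
python3 - <<'E'
import sys; sys.path.insert(0,'.')
exec(open('s.py').read().split("s=r.sense")[0])
d,P=cap("side");cv2.imwrite("pics/side6.png",cv2.resize(d["image"][90:250,120:330,::-1],(788,600)))
E
```

```text
[0.5455 0.1261 0.1634] fix [ 3.7 39.1] w 3.029 R 47.5 Fr -10.102312265361917 Ft 0.20546820490583384 Fz -2.1987319840264634 [-6.8e-03 -8.0e-04 -1.0e+00]
```

View pics/side6.png

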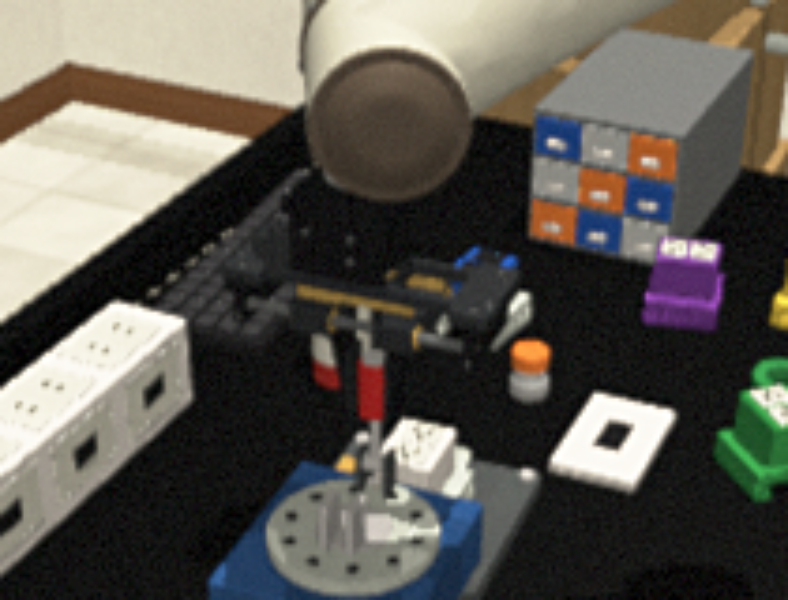

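>>> play_rows(
  commands=[
    [[-0.0109,0.0006,0,0,0,0,0.9],[-0.0232,0.0026,0,0,0,0,0.9],[-0.0348,0.0076,0,0,0,0,0.9],[-0.0447,0.0154,0,0,0,0,0.9],[-0.0447,0.0154,0,0,0,0,0.9]],
  ],
)

```text
time_s: 13.0
tcp_pos: [0.5025, 0.1407, 0.1634]
ee_rot: [[0.068, -0.998, 0.003], [-0.998, -0.068, 0.005], [-0.004, -0.004, -1.0]]
wrist_force: [3.6, 4.6, -6.5]
gripper_width: 0.264
```

```bash
python3 s.py
```

```text
[0.5025 0.1407 0.1634] fix [-38.1  56.6] w 4.029 R 47.0 Fr -5.7901512705030065 Ft 0.8576640915137652 Fz -6.4936818498111855 [-0.0045 -0.0037 -1.    ]
```

>>> play_rows(
  commands=[
    [[-0.0076,0.0094,-0.001,0,0,0,0.9],[-0.0126,0.0209,-0.001,0,0,0,0.9],[-0.0145,0.0333,-0.001,0,0,0,0.9],[-0.0133,0.0457,-0.001,0,0,0,0.9],[-0.0133,0.0457,-0.001,0,0,0,0.9]],
  ],
)

```text
time_s: 13.5
tcp_pos: [0.4891, 0.1858, 0.1633]
ee_rot: [[0.069, -0.998, 0.001], [-0.998, -0.069, 0.002], [-0.002, -0.001, -1.0]]
wrist_force: [0.8, 1.0, 1.3]
gripper_width: 0.269
```

```bash
sed -i 's/\[-1.6,86.3\]/[-1,88]/' s.py; python3 s.py
```

```text
[0.4891 0.1858 0.1633] fix [-48.4 102.5] w 5.01 R 49.5 Fr -0.5271361463086073 Ft 1.1019681801560963 Fz 1.3460899027977238 [-0.0015 -0.001  -1.    ]
```

>>> play_rows(
  commands=[
    [[0.0015,0.0048,0,0,0,0,0.9],[0.0031,0.0095,0,0,0,0,0.9],[0.0054,0.014,0,0,0,0,0.9],[0.0054,0.014,0,0,0,0,0.9]],
  ],
)

```text
time_s: 13.9
tcp_pos: [0.4928, 0.1965, 0.1631]
ee_rot: [[0.067, -0.998, -0.004], [-0.998, -0.067, -0.003], [0.003, 0.004, -1.0]]
wrist_force: [-3.7, -4.3, 7.2]
gripper_width: 0.263
```

```bash
python3 s.py
python3 - <<'E'
from h import *
d,P=cap("side");cv2.imwrite("pics/side7.png",cv2.resize(d["image"][90:250,120:330,::-1],(788,600)))
E
python3 s.py
```

```text
[0.4928 0.1965 0.1631] fix [-43.9 113. ] w 5.24 R 49.7 Fr 1.3859699413328834 Ft -5.51816211822686 Fz 7.176020665256386 [ 0.003  0.004 -1.   ]
[0.4928 0.1965 0.1632] fix [-44. 113.] w 5.239 R 49.7 Fr 1.2614072456125656 Ft -4.1506191293625045 Fz 7.127945657314409 [ 0.0027  0.0037 -1.    ]
```

View pics/side7.png

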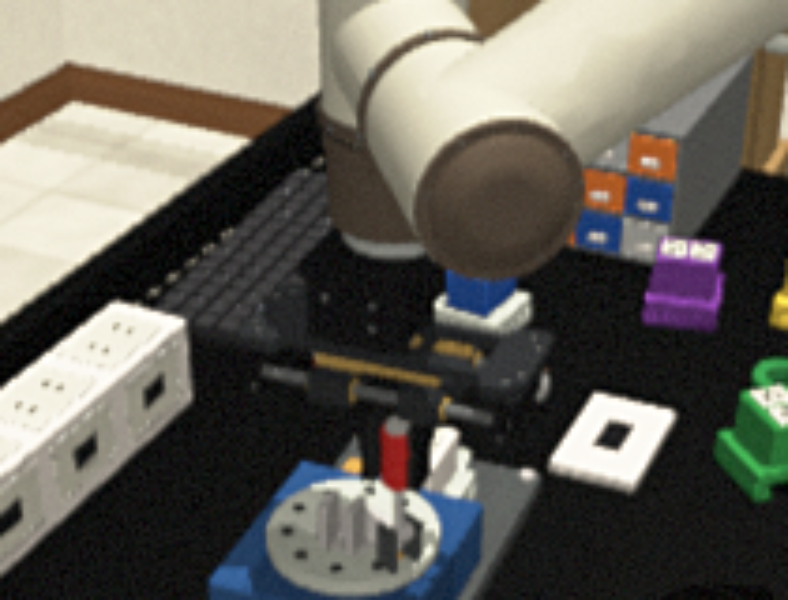

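>>> play_rows(
  commands=[
    [[0.0004,0.003,0.001,0,0,0,0.9],[0.0004,0.003,0.001,0,0,0,0.9],[0.0004,0.003,0.001,0,0,0,0.9]],
  ],
)

```text
time_s: 14.25
tcp_pos: [0.4924, 0.197, 0.1632]
ee_rot: [[0.066, -0.998, -0.006], [-0.998, -0.066, -0.007], [0.007, 0.007, -1.0]]
wrist_force: [-1.0, -9.6, 3.6]
gripper_width: 0.267
```

```bash
python3 s.py
```

```text
[0.4924 0.197  0.1632] fix [-44.3 113.5] w 5.244 R 50.2 Fr -3.3419916485551964 Ft -9.028333362780797 Fz 3.587744531317188 [ 0.0069  0.0067 -1.    ]
```

>>> play_rows(
  commands=[
    [[-0.0006,-0.0018,0,0,0,0,0.9],[-0.0006,-0.0018,0,0,0,0,0.4],[-0.0006,-0.0018,0,0,0,0,0.2],[-0.0006,-0.0018,0,0,0,0,0.2],[-0.0006,-0.0018,0,0,0,0,0.2]],
  ],
)

```text
time_s: 14.75
tcp_pos: [0.494, 0.1995, 0.1638]
ee_rot: [[0.068, -0.998, 0.0], [-0.998, -0.068, 0.001], [-0.001, -0.0, -1.0]]
wrist_force: [0.2, 0.5, 0.0]
gripper_width: 0.545
```

>>> play_rows(
  commands=[
    [[0,0,0,0,0,0,0.2],[0,0,0.03,0,0,0,0.2],[0,0,0.07,0,0,0,0.2],[0,0,0.11,0,0,0,0.2],[-0.02,-0.02,0.15,0,0,0,0.2]],
  ],
)

```text
time_s: 15.25
tcp_pos: [0.475, 0.1802, 0.3147]
ee_rot: [[0.069, -0.998, 0.0], [-0.998, -0.069, -0.0], [0.0, -0.0, -1.0]]
wrist_force: [-0.3, 0.5, 0.0]
gripper_width: 0.796
```

>>> play_rows(
  commands=[
    [[-0.03,-0.04,0,0,0,0,0.2],[-0.04,-0.08,0,0,0,0,0.2],[-0.04,-0.12,0,0,0,0,0.2],[-0.04,-0.16,0,0,0,0,0.2],[-0.04,-0.2,0,0,0,0,0.2]],
  ],
)

```text
time_s: 15.75
tcp_pos: [0.4335, -0.0223, 0.3143]
ee_rot: [[0.068, -0.998, 0.001], [-0.998, -0.068, 0.001], [-0.001, -0.001, -1.0]]
wrist_force: [0.9, -0.4, -0.6]
gripper_width: 0.801
```

Run:
```python
exec(open('s.py').read())
P0={n:np.load(n+"0.npz") for n in("side","top")}
for n in("side","top"):
    d,P=cap(n);np.savez(n+"9.npz",P=P,im=d["image"])
    F=P.copy();F[...,:2]=(P[...,:2]-[.5444,.0868])@Rm;F*=1000;x,y,z=np.moveaxis(F,-1,0);im=d["image"].astype(int)
    m=(im[...,0]>110)&(im[...,1]<70)&(im[...,2]<70)&(z>95)&(abs(x)<80)&(y>15)&(y<200)
    print(n,"red",m.sum(),F[m].min(0).round(1),F[m].max(0).round(1),F[m].mean(0).round(1))
    print("box",rect(F[(z>84)&(z<92)&(abs(x)<32)&(y<-1)&(y>-72)]/1000))
    m=(x>25)&(x<80)&(y>-60)&(y<-10)&(z>40)&(z<49);print("base/jaw",rect(F[m]/1000),F[m].max(0) if m.any() else 0)
    cv2.imwrite(f"pics/{n}8.png",cv2.resize(d["image"][...,::-1],(800,600)))
```

```text
[ 0.4335 -0.0223  0.3143] fix [-118.1 -101.2] w 3.696 R 222.5 Fr -0.06834658300819096 Ft -1.0064947436460434 Fz -0.5764614943074522 [-5.0e-04 -1.4e-03 -1.0e+00]
side red 123 [-56.8 106.8 159.1] [-36.9 121.9 202.7] [-48.3 116.  180.3]
box (104, array([ -6.7, -34.9]), array([61.1, 44.1]), 81.08, np.float64(0.0891))
base/jaw (26, array([ 49.8, -47. ]), array([17.8, 25.9]), 82.26, np.float64(0.0456)) [ 63.44402683 -38.82666929  47.78027193]
top red 11 [-55.8  96.  173.2] [-41.2 107.6 203.4] [-51.  101.1 191.5]
box (248, array([ -1.1, -35.8]), array([43.7, 59.9]), 2.24, np.float64(0.088))
base/jaw (142, array([ 45.7, -34.9]), array([36. , 48.9]), 0.85, np.float64(0.0451)) [ 63.68912786 -10.37966732  48.8324958 ]
```

View pics/side8.png

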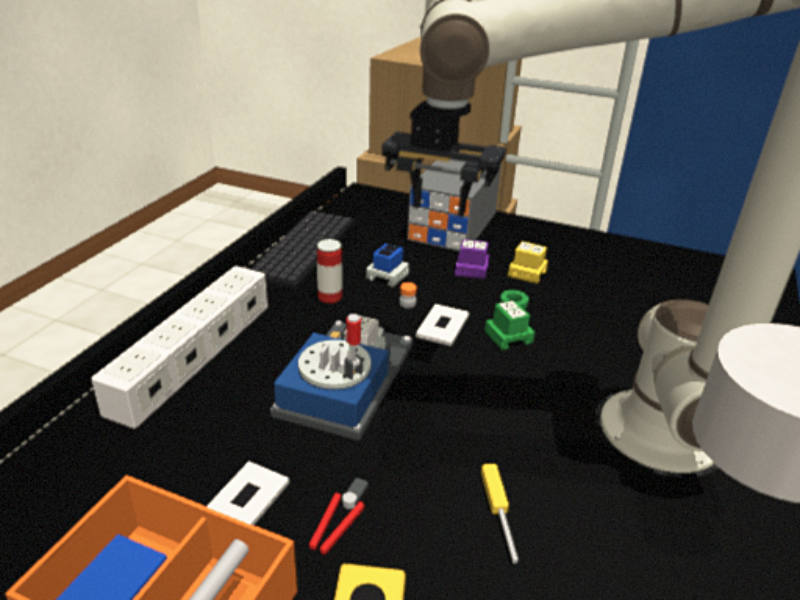

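View pics/top8.png

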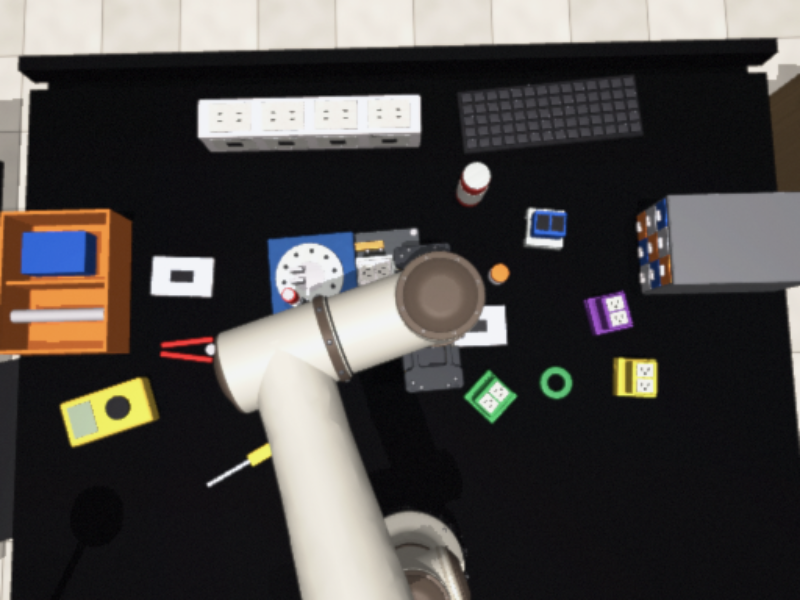

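The side view shows the handle upright at (353,328) and the carrier home under the jaw. Both views show the other objects where they started. I'm handing the job in.

```bash
python3 -c "
from h import *
print(r.finish_job())"
```

```text
the job is handed in; nothing more can be done
None
```

The job is done and handed in at about 16 s on the robot's clock. I slid the white carrier on to the stop and let go, then swung the handle up until it latched. After that I turned the wheel clockwise to its stop, released the handle and moved the arm clear.

**Carrier:** it met the stop with about 6 N of resistance. The final pictures put it at fixture y of about -35 mm in both views, which is home.

**Handle:** the red sleeve stands vertical, from z = 159 to 203 mm, so I judge it latched. I did not measure the fold angle itself.

**Wheel:** it stopped at about 5.24 rad. Pushing on raised the resistance to 9 N without further turning.

**Jaw:** it moved in about 12.5 mm, from x = 76 to about 63.5, which matches 5.0 to 5.2 rad of turn.

**Other objects:** in the final pictures I saw nothing shifted. The arm hid part of one faceplate and of the screwdriver in the top view.

**Disagreements:**
- The two cameras differed by several millimetres on the wheel centre, which put up to 18 N of sideways force on the handle during the turn. I corrected the path partway round.
- The last side-view fix of the carrier box was about 6 mm off across the rail because the handle partly hid it. The top view put it within about 1 mm of centre.

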